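Blow the dust off an unpainted figure with the bench air gun

TASK

The bear has had its turn under the air gun: take it off the rubber pad and stand it upright in the middle of the cork mat. Then stand the tall figure upright in the middle of the pad with its face to the nozzle, let go of it, squeeze the air gun's trigger fully home, hold it there for a good second and let it spring back (never squeeze it while the figure is not in place); finally stand the figure upright in the middle of the round modelling stand. Topple neither figure and leave the tin and the mug where they stand.

Things in the scene. Friction and masses are not known exactly. Their poses are not given: they have to be found in the camera images.
- fixture: Fixed holder: steel base plate (x +-55, y -85 to +265, 10 mm thick) with a metal air gun lying on its side on a column, and a round rubber pad at the +y end. Origin on the table under the gun's barrel. The gun lies level, 115 mm up: barrel along y at x = 0, 38 mm thick (a clip over it reaches 144 mm), nozzle to +y; its grip sticks out level to -x at y = -50, free above the table.
- grip (a point): On the gun's fixed grip, 115 mm up; axes as the fixture's. The grip is a light metal bar along x (-57 to +68 mm from here), 26 mm thick in y, 30 mm tall; free air on its -y side. The trigger lies on its +y side: from the grip's rear (-y) face to the trigger's front face here is 60 mm released, about 41 mm fully squeezed. A brass coupling 22 mm long ends the grip.
- blade (a point): Point on the middle of the trigger blade, 61 mm from its hinge, at the same height as grip and, when released, 42 mm to its +y side. The blade is a dark flat bar 9 mm thick, 20 mm tall, running level along the grip; its free end, which curls forward (+y) by 11 mm, lies about 33 mm beyond this point to -x. It moves with the trigger.
- trigger (a joint): Angle of the air gun's trigger about its upright hinge near the barrel: 0 released, growing as the blade is squeezed towards the grip (-y of the fixture), 0.32 at its stop (fully home). A spring returns it; at blade it takes about 4 N to start and 8 N fully home.
- nozzle (a point): Tip of the air gun's nozzle (steel tube 12 mm thick), 115 mm above the table; it blows along the fixture's +y, over the pad's middle.
- spot (a point): Middle of the rubber pad's top face, 30 mm above the table, 80 mm beyond the nozzle tip in the fixture's +y direction. The pad is 80 mm across. Axes as the fixture's.
- figure: Tall white toy figure, 152 mm high, loose, about 0.25 kg. Origin: centre of its underside, z up; its face (dark visor) looks to its -x. Foot plate 60 (x) by 86 (y) by 12 mm; box torso 34 deep (x), 56 wide (y), from 62 to 116 mm up; arms to 49 mm either side; ball head 40 mm across, centre at 132 mm. Good to grip front to back round the torso, 100 mm up.
- figure_front (a point): Middle of the front edge of the figure's foot plate (30 mm from its middle, on the face side), 6 mm above its underside.
- bear: Squat white plastic bear, 107 mm high, loose, about 0.22 kg, at first on the pad. Origin at the centre of its underside, z up, face to its own -x. Round foot 72 mm across and 12 mm thick, round belly 50 mm across between 30 and 52 mm above the underside, ball head 46 mm across with its centre at 80 mm (widest part there), small ears at +-y. Good to grip round the head or the belly from above.
- mat: Square cork mat, 120 mm a side, 5 mm thick, fixed to the table. Origin at the centre of its underside.
- mat_top (a point): Middle of the cork mat's top face.
- wheel: Round wooden modelling stand on a metal foot: disc 150 mm across, top face 30 mm above the table; fixed, does not turn. Origin at the centre of its underside.
- wheel_top (a point): Middle of the modelling stand's top face.
- tin: Glue tin, steel with a coloured band, 72 mm across, 105 mm high, loose. A bystander. Origin at the centre of its underside.
- mug: White mug, 68 mm across, 85 mm high, handle at its own +y reaching about 65 mm from its middle, loose. A bystander. Origin at the centre of its underside.
There are look-alikes about, which are no part of the job. Leave any pink or turquoise look-alike of the figure alone.

How it is judged:
On the way, in this order (a step that is already met when the one before it is completed fails the run):
1. the bear stands released in the middle of the cork mat (horizontal distance between bear and mat_top below 0.045 m and z of bear in the frame of mat_top between -0.006 and 0.006 m and angle between bear's own z axis and vertical below 0.12 rad and contact force between bear and the fingers below 0.2 N and linear speed of bear below 0.03 m/s), for 0.2 s.
2. the tall figure stands released in the middle of the pad, facing the nozzle (horizontal distance between figure and spot below 0.022 m and z of figure in the frame of spot between -0.006 and 0.006 m and angle between figure's own z axis and vertical below 0.12 rad and angle between the x axis of figure and the y axis of fixture, either way round below 0.44 rad and y of figure_front in the frame of spot below 0 m and contact force between figure and the fingers below 0.2 N and linear speed of figure below 0.03 m/s), for 0.2 s.
3. the trigger is held fully squeezed with the figure in place (horizontal distance between figure and spot below 0.022 m and z of figure in the frame of spot between -0.006 and 0.006 m and angle between figure's own z axis and vertical below 0.12 rad and angle between the x axis of figure and the y axis of fixture, either way round below 0.44 rad and y of figure_front in the frame of spot below 0 m and value of joint trigger above 0.27 rad), for 0.7 s.
4. the trigger has sprung back with the figure still in place (horizontal distance between figure and spot below 0.022 m and z of figure in the frame of spot between -0.006 and 0.006 m and angle between figure's own z axis and vertical below 0.12 rad and angle between the x axis of figure and the y axis of fixture, either way round below 0.44 rad and y of figure_front in the frame of spot below 0 m and value of joint trigger below 0.05 rad), for 0.1 s.
At the end, for the whole second after the job is handed in: Figure upright (0.12 rad) and still on the modelling stand within 35 mm of its middle, bear likewise on the cork mat within 45 mm, trigger below 0.05 rad. (On the pad: within 22 mm of its middle, face within 0.44 rad of the nozzle; trigger held above 0.27 rad for 0.7 s.) (all of step 1 and horizontal distance between figure and wheel_top below 0.035 m and z of figure in the frame of wheel_top between -0.006 and 0.006 m and angle between figure's own z axis and vertical below 0.12 rad and contact force between figure and the fingers below 0.2 N and linear speed of figure below 0.03 m/s and value of joint trigger below 0.05 rad); the robot touches nothing.
It fails at once if the trigger is squeezed (above 0.15 rad) while the figure does not stand in place on the pad (value of joint trigger above 0.15 rad and not (horizontal distance between figure and spot below 0.022 m and z of figure in the frame of spot between -0.006 and 0.006 m and angle between figure's own z axis and vertical below 0.12 rad and angle between the x axis of figure and the y axis of fixture, either way round below 0.44 rad and y of figure_front in the frame of spot below 0 m)).
It fails at once if the figure or the bear is toppled (over 0.7 rad) (angle between any of figure, bear's own z axis and vertical above 0.7 rad).
It fails at once if the tin or the mug is moved more than 30 mm or tipped over (distance of any of tin, mug from where it was at the start of the episode above 0.03 m or angle between any of tin, mug's own z axis and vertical above 0.6 rad).
It also fails if it takes over 72 s, if anything falls off the work surface, if the arm or the gripper's body presses on something with over 40 N, if the wrist force passes 120 N, or if a joint passes its speed limit or range.

ROBOT

A 6-joint arm with a two-finger parallel gripper is mounted at the origin on the work surface. World frame = base frame: x ahead of the robot, y to its left, z up, the work surface at z = 0. Lengths are in m, angles in rad, forces in N, time in s.
With the tool pointing down it reaches from about 0.3 to 0.775 m from the base axis. Payload 14.6 kg.
Tool frame: the origin (TCP) lies at the centre of the arm's flange, where the gripper is bolted on; the fingertips stand 199 mm ahead of it and the grasp point (between the pads) lies ctrl.tcp_to_grasp ahead of it (ctrl.tcp_to_grasp is the distance from the TCP to the grasp point, in m); z points along the fingers, y is the line along which they close (so a half turn about z gives the same grasp; the last joint's range is limited). The gripper opens to 94 mm and grips with 3 to 60 N. Pads are 16 mm wide; open, the fingers measure 119 mm over their backs; the gripper's body (75 mm by 177 mm) begins 78 mm behind the grasp point.
Start: joints at [1.203, 0.3, 1.521, -0, 1.321, -0.067], TCP at [0.163, 0.525, 0.405] pointing down, gripper open.
Joint ranges: [-3.03, 3.03], [-0.79, 2.21], [0.23, 2.52], [-1.04, 4.18], [0, 3.07], [-2.55, 2.55]. Speed limits (rad/s): [2.22, 2.22, 2.57, 3.14, 3.14, 3.14].

INTERFACE

Orientations are given as [roll, pitch, yaw] about the fixed x, y, z axes, in that order (R = Rz(yaw) Ry(pitch) Rx(roll)).
In Python, from station import ctrl gives the robot as it stands. The module is installed in compiled form; this text tells all that it offers.
- The arm moves only by the shell command python3 -m jog 'ROWS' [OPENING] [FORCE]. ROWS is JSON, a list of rows, each a list of 6 numbers: the shift along the tool's x, y, z in cm, then the turn, a rotation vector about the tool's x, y, z in rad. In form: [[tx, ty, tz, ax, ay, az], ...]. A call has 1 to 8 rows; each row is the pose to reach, as a shift and turn from the pose commanded when the call began, along the tool's axes at that moment; what a row does not reach only later rows make up. A row lasts 1/10 s, in which the tool goes at most 50 mm and 8.59 degrees, less where a joint would pass 70% of its speed; a pose out of reach is approached as far as the arm can. A call with a gripper value outside its range is refused whole. OPENING is the opening in per cent of the stroke, from 0 (shut) to 100 (fully open), set as the call begins (- or left out, the last holds). The fingers move at their own pace and stop on an object; FORCE is the grip in N (left out, the last holds). Time passes only in rows, so rows that repeat a pose let the fingers close. It gives the time, the measured TCP pose, the force, the opening and the grip force at its end, in the units of the state.
- ctrl.get_obs(): the state, without advancing time (a new reading comes with each control period).
- ctrl.camera(name): name is "scene" or "top" or "wrist"; returns a dict with "img" (384x512x3 uint8, blue, green, red), "intrinsics" (3x3 intrinsics, pixels), "R" (3x3) and "t" (3): a world point X has camera coordinates R X + t. Camera axes: x right, y down, z forward; pixel columns grow to the right and rows downward; lengths in m; the calibration is good to about 2 mm. A picture is of the moment at which its call begins. There is no depth.
- ctrl.hand_in(): hands the job in; it is judged then, once.
The state is a dict: "time_s": time; "qpos": joint angles; "joint_vel": joint speeds; "tau": joint torques, N m; "ee_pos": TCP position; "eef_rot": TCP orientation; "force": force on the tool from outside, world axes, zero at the start; "moment": the same for the moment, N m; "grip_width": finger opening in m; "grip_force": force on a finger pad.
Only numpy, scipy, OpenCV 4.12 (cv2) and the standard library are available. Lean on these libraries where they do the work, as an engineer would, in place of code of your own. Each camera call takes 0.05 s, during which the arm holds its last target. There are 200 camera calls.

## Working session

There is one attempt and no reset: what is moved stays moved. The work goes in short steps, Python scripts to look and compute and a shell command to move; the robot and the scene stay as the last step left them, time stands still between calls to the robot, and variables do not carry over. Pictures are saved under pics/ and viewed, at most 13 in all, crops included, and the job is handed in when it is done.

```bash
mkdir -p pics; cat > h.py <<'E'
import numpy as np, cv2
from station import ctrl
from scipy.spatial.transform import Rotation as Ro
def ray(c,u,v,z):
    d=c["R"].T@np.linalg.inv(c["intrinsics"])@np.array([u,v,1.]); o=-c["R"].T@c["t"]
    return o+d*(z-o[2])/d[2]
def proj(c,X):
    p=c["intrinsics"]@(c["R"]@np.array(X)+c["t"]); return p[:2]/p[2]
def snap(n,f):
    c=ctrl.camera(n); cv2.imwrite("pics/"+f,c["img"]); np.savez("pics/"+f[:-4],**c); return c
def load(f): return dict(np.load("pics/"+f+".npz"))
def delta(pos,yaw):
    """tool-frame shift (cm) and z turn for TCP target, tool down (roll pi)"""
    o=ctrl.get_obs(); R=cur(); T=Ro.from_euler('xyz',[np.pi,0,yaw])
    return np.round(R.inv().apply(np.array(pos)-o["ee_pos"])*100,2), np.round((R.inv()*T).as_rotvec(),3)
def cur(): 
    e=np.array(ctrl.get_obs()["eef_rot"]); return Ro.from_euler('xyz',e) if e.size==3 else Ro.from_matrix(e)
E
python3 - <<'E'
from h import *
o=ctrl.get_obs();print(o,ctrl.tcp_to_grasp)
for n in ["scene","top","wrist"]:
    c=snap(n,n+"0.png"); print(n,c["intrinsics"][0],-c["R"].T@c["t"],c["R"][2])
a=[cv2.imread(f"pics/{n}0.png") for n in["scene","top"]]
E
```

```text
{'time_s': 0.0, 'qpos': array([ 1.20338479e+00,  3.00462535e-01,  1.52158333e+00,  9.00273066e-06,
        1.32071181e+00, -6.65678949e-02]), 'joint_vel': array([ 0.00046097, -0.00085066,  0.00060703,  0.00095877, -0.0010736 ,
        0.00061318]), 'tau': array([-3.17103550e-04, -5.31807983e+01, -3.52732229e+01,  7.08386488e-02,
        2.44464056e-02, -1.49959574e-04]), 'ee_pos': array([0.16295187, 0.52526904, 0.40408995]), 'eef_rot': array([-3.14043080e+00, -8.61963303e-05,  2.84074673e+00]), 'force': array([ 0.75760404,  0.2482778 , -0.40113864]), 'moment': array([-0.00666638, -0.0462646 , -0.0089455 ]), 'grip_force': 0.0, 'grip_width': 0.09391781887723606} 0.1804
scene [375.96782238   0.         253.39459656] [1.03460886 0.2572125  0.98969989] [-0.52018414 -0.08371106 -0.84994172]
top [419.82538574   0.         260.63713231] [0.2156959  0.17171379 1.55117736] [ 0.16562315  0.01467044 -0.98607999]
wrist [270.83647775   0.         259.34364615] [0.08243198 0.55150184 0.38424611] [ 0.27101775 -0.08558662 -0.95876186]
```

View pics/top0.png

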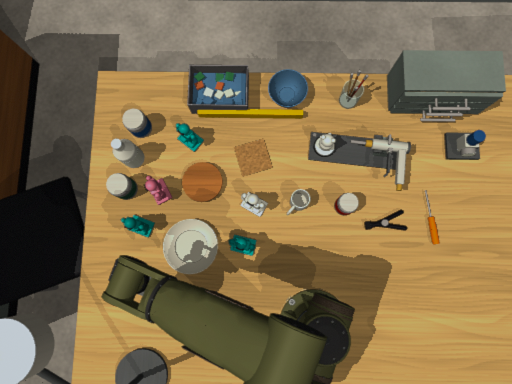

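View pics/scene0.png

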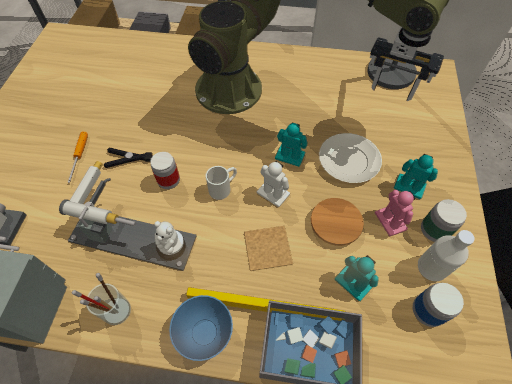

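The top view shows the bear on the pad (325,145), the gun to its right with its grip pointing down at (400,170), the figure (253,204), mat (253,157), wheel (202,182), mug (300,200) and tin (347,204). I'll enlarge both views.

```bash
python3 - <<'E'
from h import *
t=load("top0");s=load("scene0")
a=cv2.resize(t["img"][115:225,170:420],(800,352),interpolation=cv2.INTER_CUBIC)
b=cv2.resize(s["img"][140:275,50:380],None,fx=2.42,fy=1.83)[:248,:800]
cv2.imwrite("pics/z1.png",np.vstack([a,cv2.resize(b,(800,248))]))
def blob(c,lo,hi,box,z,name):
    x0,y0,x1,y1=box; h=cv2.cvtColor(c["img"],cv2.COLOR_BGR2HSV)[y0:y1,x0:x1]
    m=cv2.morphologyEx(cv2.inRange(h,lo,hi),cv2.MORPH_OPEN,np.ones((3,3)))
    k=max(cv2.findContours(m,cv2.RETR_EXTERNAL,cv2.CHAIN_APPROX_NONE)[0],key=cv2.contourArea).reshape(-1,2)+[x0,y0]
    P=np.array([ray(c,u,v,z)[:2] for u,v in k])
    r=cv2.minAreaRect((P*1000).astype(np.float32)); print(name,np.round(r[0],1),np.round(r[1],1),round(r[2],1)); return k
h=cv2.cvtColor(t["img"],cv2.COLOR_BGR2HSV);hs=cv2.cvtColor(s["img"],cv2.COLOR_BGR2HSV)
print("mat",h[157,253],hs[250,265],"wheel",h[182,202],hs[222,337],"wood",h[225,280],hs[280,200],"plate",h[155,355],hs[245,120])
blob(t,(0,0,0),(180,110,85),(300,120,420,175),.01,"plate top")
blob(s,(0,0,0),(180,110,85),(60,190,205,272),.01,"plate scene")
for c,box,n in((t,(180,160,225,205),"top"),(s,(305,195,370,250),"scene")):
    blob(c,(0,130,60),(14,255,190),box,.03,"wheel "+n)
blob(t,(0,0,170),(180,70,255),(238,185,272,220),.012,"fig top")
blob(t,(0,100,60),(180,255,185),(232,135,275,178),.005,"mat top")
blob(s,(0,100,60),(180,255,185),(240,222,296,272),.005,"mat scene")
E
```

```text
mat [ 16 158 157] [ 17 126 180] wheel [ 14 186 174] [ 15 165 179] wood [ 18 144 195] [ 19 111 195] plate [40 10 74] [30 14 54]
plate top [ 637.6 -151.1] [329.  107.6] 83.9
plate scene [ 644.3 -252.5] [ 80.8 165.5] 0.2
wheel top [504.4 413.5] [143.3 144.4] 1.9Traceback (most recent call last):
  File "<stdin>", line 17, in <module>
  File "<stdin>", line 9, in blob
ValueError: max() iterable argument is empty
```

View pics/z1.png

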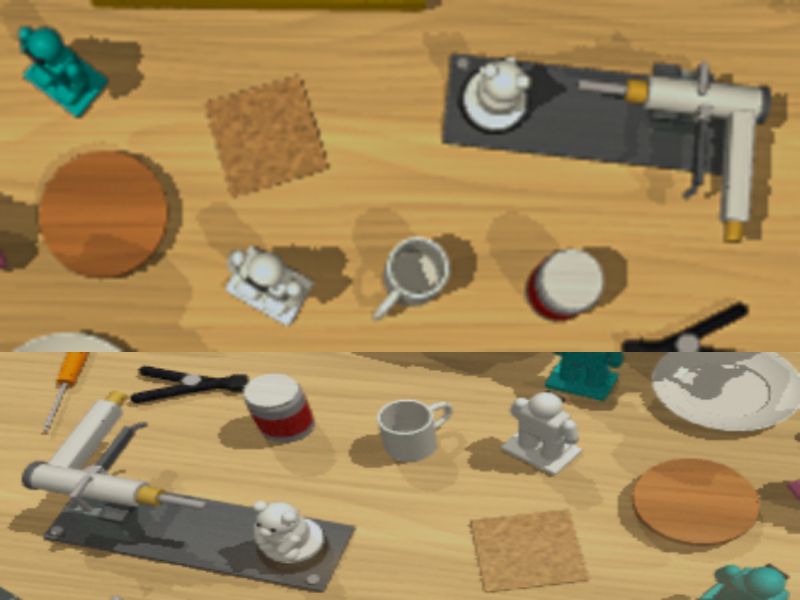

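The enlarged views show the whole fixture: plate corners at crop (450,55) and (443,143), nozzle tip (580,86), brass coupling (735,232). The figure's foot corners are at (225,288), (292,323) and (311,290). Next I cast rays from these points and cross-check between views.

```bash
python3 - <<'E'
from h import *
t=load("top0");s=load("scene0")
T=lambda u,v,z:np.round(ray(t,170+u/3.2,115+v/3.2,z)[:2]*1000,0)
S=lambda u,v,z:np.round(ray(s,50+u/2.42,140+(v-352)/1.83,z)[:2]*1000,0)
for n,z,a,b in [("plate x+y+",.01,(450,55),(315,588)),("plate x-y+",.01,(443,143),(355,527)),("plate x- far",.01,(725,175),None),("plate x+y-",.01,None,(45,537)),
 ("nozzle",.115,(580,86),(205,504)),("barrel rear",.115,(768,105),(28,475)),("brass start",.115,(735,219),(112,402)),("brass end",.115,(732,241),(122,394)),
 ("trig end",.115,(690,195),(144,425)),("bear foot",.042,(495,98),(292,540)),("bear head",.110,(502,83),(275,523)),
 ("fig head",.132,(267,268),(546,405)),("mat",.005,(267,135),(529,550)),("wheel",.03,(104,213),(697,500)),("mug",.085,(417,270),(406,413)),("tin",.105,(572,281),(274,390))]:
    print(n,T(*a,z) if a else "", S(*b,z) if b else "")
print("figplate",[T(u,v,.012) for u,v in((225,288),(292,323),(311,290))],[S(u,v,.012) for u,v in((503,447),(547,471),(581,443))])
E
```

```text
plate x+y+ [707.   8.] [710.   1.]
plate x-y+ [599.  17.] [606.  23.]
plate x- far [ 565. -312.] 
plate x+y-  [ 677. -333.]
nozzle [ 639. -124.] [ 641. -120.]
barrel rear [ 621. -329.] [ 625. -329.]
brass start [ 493. -288.] [ 486. -285.]
brass end [ 468. -284.] [ 469. -279.]
trig end [ 518. -241.] [ 521. -233.]
bear foot [645. -40.] [651. -35.]
bear head [643. -39.] [656. -39.]
fig head [429. 217.] [427. 223.]
mat [607. 224.] [611. 231.]
wheel [505. 410.] [509. 417.]
mug [436.  53.] [435.  56.]
tin [ 423. -113.] [ 428. -106.]
figplate [array([423., 269.]), array([383., 191.]), array([422., 170.])] [array([436., 175.]), array([473., 235.]), array([413., 271.])]
```

```bash
python3 -c "
from h import *
print(delta([.58,-.04,.40],np.pi/2))"
```

```text
(array([-56.58, -41.64,   0.46]), array([-1.00e-03,  1.00e-03,  1.27e+00]))
```

```bash
python3 -m jog '[[-56.6,-41.6,0,0,0,1.27],[-56.6,-41.6,0,0,0,1.27],[-56.6,-41.6,0,0,0,1.27],[-56.6,-41.6,0,0,0,1.27],[-56.6,-41.6,0,0,0,1.27],[-56.6,-41.6,0,0,0,1.27],[-56.6,-41.6,0,0,0,1.27],[-56.6,-41.6,0,0,0,1.27]]'; python3 -c "
from h import *
print(delta([.58,-.04,.40],np.pi/2),ctrl.get_obs()['qpos'])"
```

```text
time_s: 0.95
ee_pos: [0.4013, 0.2016, 0.4047]
eef_rot: [3.141, -0.0, 1.635]
force: [0.8, 0.7, -0.2]
grip_width: 0.094
grip_force: 0.0
(array([-25.26,  16.29,   0.48]), array([ 0.   , -0.   ,  0.064])) [3.84028173e-01 7.28122982e-02 1.79023769e+00 1.35000286e-05
 1.27826095e+00 3.20114571e-01]
```

```bash
python3 -c "
from h import *
snap('wrist','wf.png')"; python3 -m jog '[[-25.3,16.3,0,0,0,0.06],[-25.3,16.3,0,0,0,0.06],[-25.3,16.3,0,0,0,0.06],[-25.3,16.3,0,0,0,0.06],[-25.3,16.3,0,0,0,0.06],[-25.3,16.3,0,0,0,0.06],[-25.3,16.3,0,0,0,0.06],[-25.3,16.3,0,0,0,0.06]]'; python3 -c "
from h import *
c=snap('wrist','wb.png');a=load('wf')['img']
cv2.imwrite('pics/wfb.png',cv2.resize(np.hstack([a,c['img']]),(800,300)))
for p in ([.648,-.04,.042],[.65,-.043,.03],[.428,.22,.152]): print(proj(c,p),proj(load('wf'),p))"
```

```text
time_s: 1.8
ee_pos: [0.5811, -0.0381, 0.4038]
eef_rot: [-3.14, -0.0, 1.579]
force: [-0.8, 0.6, -0.6]
grip_width: 0.0942
grip_force: 0.0
[312.0451086  182.28637846] [406.84748462 338.88220085]
[311.74129268 182.2521397 ] [403.79255274 334.48639039]
[  25.22655483 -172.53698094] [291.49143046 191.69738218]
```

View pics/wfb.png

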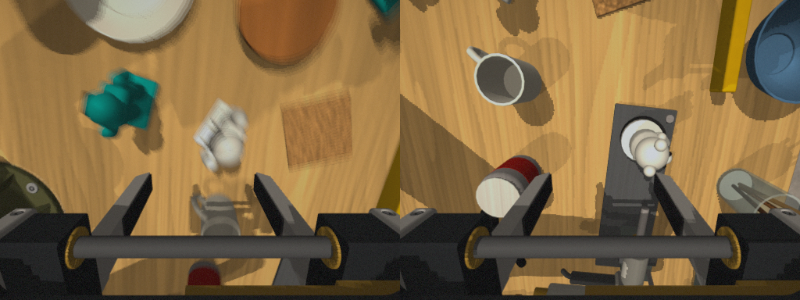

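Left: figure from above, blurred, face not readable. Right: the bear's foot is at about (307,179) full-res and its head at (322,193). Its ears run roughly along world y, so I'll grip along x with a slight twist.

```bash
python3 -c "
from h import *
c=load('wb')
h=cv2.cvtColor(c['img'],cv2.COLOR_BGR2HSV); m=cv2.inRange(h,(0,0,150),(180,70,255)); m[:140]=0;m[235:]=0;m[:,:270]=0;m[:,:][:,355:]=0
k=max(cv2.findContours(m,0,1)[0],key=cv2.contourArea).reshape(-1,2);print(k.min(0),k.max(0))
print(ray(c,322,193,.11),ray(c,307,179,.042))
print(delta([.645,-.04,.36],1.25))"
```

```text
[283 153] [347 225]
[ 0.64556457 -0.03431255  0.11      ] [ 0.64118128 -0.03566041  0.042     ]
(array([-0.35,  6.43,  4.41]), array([-0.001, -0.   ,  0.331]))
```

```bash
python3 -m jog '[[0,6.4,4,0,0,0.15],[0,6.4,4,0,0,0.33],[0,6.4,4,0,0,0.33],[0,6.4,7,0,0,0.33],[0,6.4,9,0,0,0.33],[0,6.4,11.3,0,0,0.33],[0,6.4,11.3,0,0,0.33],[0,6.4,11.3,0,0,0.33]]' && python3 -m jog '[[0,0,0,0,0,0],[0,0,0,0,0,0],[0,0,0,0,0,0],[0,0,0,0,0,0],[0,0,0,0,0,0],[0,0,0,0,0,0],[0,0,0,0,0,0],[0,0,0,0,0,0]]' 20 15
```

```text
time_s: 2.65
ee_pos: [0.6447, -0.0358, 0.2926]
eef_rot: [3.141, -0.0, 1.252]
force: [0.2, 0.2, 0.5]
grip_width: 0.0939
grip_force: 0.0
time_s: 3.45
ee_pos: [0.645, -0.0368, 0.2918]
eef_rot: [3.141, -0.0, 1.251]
force: [0.8, -1.2, 1.6]
grip_width: 0.045
grip_force: 15.0
```

```bash
python3 -m jog '[[0,0,-1,0,0,0],[0,0,-3,0,0,0],[0,0,-5,0,0,0],[0,0,-7,0,0,0],[0,0,-7,0,0,0]]' && python3 -c "
from h import *
print(ctrl.get_obs()['grip_width']);print(delta([.609,.227,.36],1.25))"
```

```text
time_s: 3.95
ee_pos: [0.645, -0.0368, 0.3648]
eef_rot: [3.137, -0.001, 1.251]
force: [-0.3, 0.4, -1.1]
grip_width: 0.0453
grip_force: 15.0
0.04531461441758117
(array([ 23.91, -11.71,   0.46]), array([ 0.004, -0.001,  0.001]))
```

```bash
python3 -m jog '[[2,-1,0,0,0,0],[6,-3,0,0,0,0],[10,-5,0,0,0,0],[14,-7,0,0,0,0],[18,-9,0,0,0,0],[22,-10.7,0,0,0,0],[23.9,-11.7,0,0,0,0],[23.9,-11.7,0,0,0,0]]' && python3 -m jog '[[0,0,2,0,0,0],[0,0,4,0,0,0],[0,0,6,0,0,0],[0,0,8,0,0,0],[0,0,9,0,0,0],[0,0,9.5,0,0,0],[0,0,9.7,0,0,0],[0,0,9.7,0,0,0]]'; python3 -c "
from h import *
snap('scene','s1.png')
c=load('s1');print(delta([.609,.227,.268],1.25)); cv2.imwrite('pics/s1c.png',cv2.resize(c['img'][170:300,200:360],None,fx=4,fy=4))"
```

```text
time_s: 4.75
ee_pos: [0.6081, 0.2297, 0.3603]
eef_rot: [-3.14, 0.001, 1.254]
force: [0.1, -1.2, -1.4]
grip_width: 0.0456
grip_force: 15.0
time_s: 5.55
ee_pos: [0.6095, 0.2264, 0.266]
eef_rot: [3.14, -0.001, 1.25]
force: [1.0, -1.4, 2.8]
grip_width: 0.045
grip_force: 15.0
(array([ 0.04, -0.06, -0.21]), array([ 0.002, -0.001,  0.   ]))
```

View pics/s1c.png

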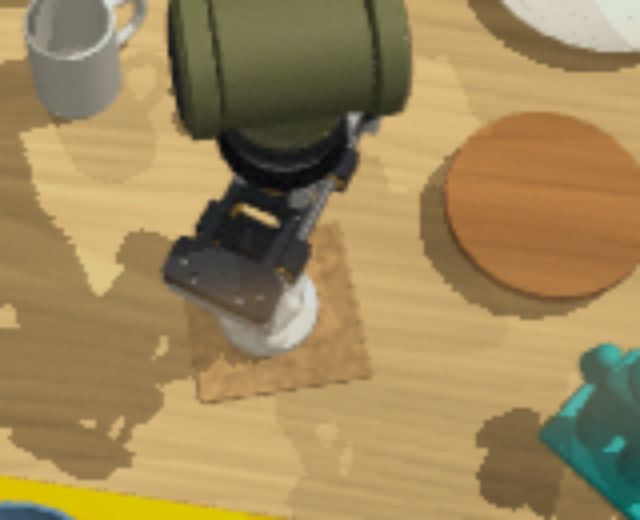

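The bear's foot, at crop (268,318), sits on the mat near its middle and contact can be felt. I'll release and rise.

```bash
python3 -m jog '[[0,0,0,0,0,0],[0,0,0,0,0,0],[0,0,0,0,0,0],[0,0,0,0,0,0],[0,0,0,0,0,0]]' 100 && python3 -m jog '[[0,0,-2,0,0,0],[0,0,-4,0,0,0],[0,0,-8,0,0,0],[0,0,-12,0,0,0],[0,0,-15,0,0,0],[0,0,-15,0,0,0]]'; python3 -c "
from h import *
print(ctrl.get_obs()['qpos'],delta([.36,.05,.42],1.0))"
```

```text
time_s: 6.1
ee_pos: [0.609, 0.2269, 0.2646]
eef_rot: [-3.141, 0.0, 1.251]
force: [-0.7, -1.2, -0.0]
grip_width: 0.0818
grip_force: 0.0
time_s: 6.7
ee_pos: [0.6089, 0.2269, 0.4196]
eef_rot: [3.136, -0.004, 1.251]
force: [0.2, 0.6, 0.5]
grip_width: 0.0942
grip_force: 0.0
[3.00340505e-01 5.17489744e-01 1.18383055e+00 2.08722565e-05
 1.43287575e+00 6.20267839e-01] (array([-24.62, -18.06,  -0.25]), array([ 0.005, -0.005,  0.251]))
```

```bash
python3 -c "
from h import *
print(delta([.31,.18,.42],1.066))"; python3 -m jog '[[-10,-20,0,0,0,0.08],[-10,-20,0,0,0,0.18],[-10,-20,0,0,0,0.18],[-10,-20,0,0,0,0.18],[-10,-20,0,0,0,0.18]]' ;python3 -c "
from h import *
print(delta([.31,.18,.42],1.066))"
```

```text
(array([-13.85, -26.9 ,  -0.26]), array([ 0.006, -0.005,  0.185]))
time_s: 7.2
ee_pos: [0.3847, 0.1943, 0.4139]
eef_rot: [-3.141, 0.001, 1.071]
force: [0.1, 0.7, 0.0]
grip_width: 0.0941
grip_force: 0.0
(array([-4.84, -5.87, -0.61]), array([-0.001,  0.001,  0.005]))
```

```bash
python3 -m jog '[[-4,-6,0,0,0,0],[-4,-6,0,0,0,0],[-4,-6,0,0,0,0],[-4,-6,0,0,0,0]]' ;python3 -c "
from h import *
c=snap('wrist','w2.png');print(ctrl.get_obs()['ee_pos'])
u,v=proj(c,[.426,.219,.132]).astype(int);print(u,v,proj(c,[.426,.219,.0]))
x0=max(0,u-100);y0=max(0,v-80);x1=min(512,x0+200)
cv2.imwrite('pics/w2c.png',cv2.resize(c['img'][y0:y0+150,x0:x1],None,fx=4,fy=4,interpolation=cv2.INTER_CUBIC));print(x0,y0)"
```

```text
time_s: 7.6
ee_pos: [0.316, 0.1886, 0.4145]
eef_rot: [3.141, -0.0, 1.071]
force: [0.8, -0.5, 0.2]
grip_width: 0.0942
grip_force: 0.0
[0.31641721 0.18862452 0.41448465]
348 117 [318.96041405 115.78256777]
248 37
```

View pics/w2c.png

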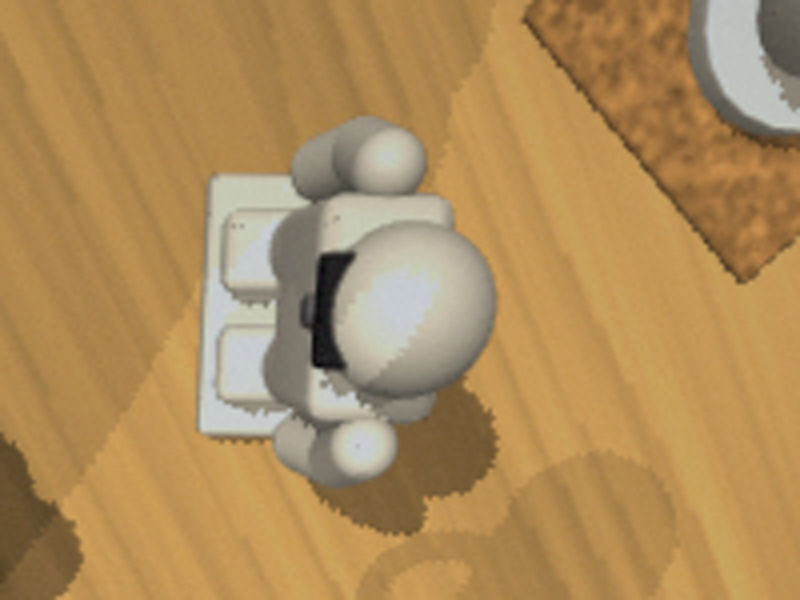

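The visor is on the left, so the figure faces the robot side, along tool −y. Foot front corners are at crop (210,176) and (200,434), head at (415,308). Now I compute the fine pose.

```bash
python3 -c "
from h import *
c=load('w2')
q=lambda u,v,z:ray(c,248+u/4,37+v/4,z)[:2]
a,b=q(208,174,.012),q(199,436,.012);h=q(415,308,.132)
d=(a-b)/np.linalg.norm(a-b);n=np.array([d[1],-d[0]])
print(a,b,np.linalg.norm(a-b),h,'centre',(a+b)/2+.03*n,'n',n,'yaw',np.arctan2(n[0],-n[1]))
print(q(395,158,.112),q(362,447,.112))"
```

```text
[0.42091928 0.27271689] [0.38042166 0.19761836] 0.08532201650693286 [0.4296557  0.22058319] centre [0.4270758  0.22092829] n [ 0.88017762 -0.47464445] yaw 1.0762362950381628
[0.44484384 0.25179562] [0.40960194 0.19190889]
```

```bash
python3 -c "
from h import *
print(delta([.428,.221,.2804],1.076))"
```

```text
(array([ 8.19,  8.24, 13.41]), array([ 0.   ,  0.   , -0.005]))
```

```bash
python3 -m jog '[[4,4,0,0,0,0],[8.2,8.2,0,0,0,0],[8.2,8.2,0,0,0,0],[8.2,8.2,3,0,0,0],[8.2,8.2,7,0,0,0],[8.2,8.2,11,0,0,0],[8.2,8.2,13.4,0,0,0],[8.2,8.2,13.4,0,0,0]]' && python3 -c "
from h import *
print(delta([.428,.221,.2804],1.076))" && python3 -m jog '[[0,0,0,0,0,0],[0,0,0,0,0,0],[0,0,0,0,0,0],[0,0,0,0,0,0],[0,0,0,0,0,0],[0,0,0,0,0,0],[0,0,0,0,0,0],[0,0,0,0,0,0]]' 15 18
```

```text
time_s: 8.45
ee_pos: [0.4274, 0.2208, 0.2771]
eef_rot: [-3.137, 0.005, 1.07]
force: [0.4, 0.4, 1.2]
grip_width: 0.0942
grip_force: 0.0
(array([ 0.05,  0.04, -0.33]), array([-0.004,  0.005, -0.006]))
time_s: 9.25
ee_pos: [0.4272, 0.2212, 0.2808]
eef_rot: [3.141, -0.0, 1.071]
force: [-0.0, -0.9, 0.7]
grip_width: 0.0394
grip_force: 18.0
```

```bash
python3 -m jog '[[0,0,-1,0,0,0],[0,0,-2.5,0,0,0],[0,0,-5,0,0,0],[0,0,-8,0,0,0],[0,0,-10.5,0,0,0],[0,0,-12,0,0,0],[0,0,-12,0,0,0]]' && python3 -c "
from h import *
print(delta([.65,-.043,.4],3.046))
c=snap('wrist','w3.png');s=snap('scene','s3.png');u,v=proj(s,[.428,.221,.2]).astype(int)
cv2.imwrite('pics/c3.png',np.hstack([cv2.resize(s['img'][v-60:v+60,u-60:u+60],(400,400)),cv2.resize(c['img'],(400,300))[:,:] if 0 else cv2.resize(c['img'][150:384,130:364],(400,400))]))"
```

```text
time_s: 9.95
ee_pos: [0.4271, 0.2212, 0.4029]
eef_rot: [3.139, -0.003, 1.071]
force: [0.2, 0.1, -3.2]
grip_width: 0.0393
grip_force: 18.0
(array([-12.5 ,  32.23,   0.33]), array([ 0.004,  0.   , -1.975]))
```

View pics/c3.png

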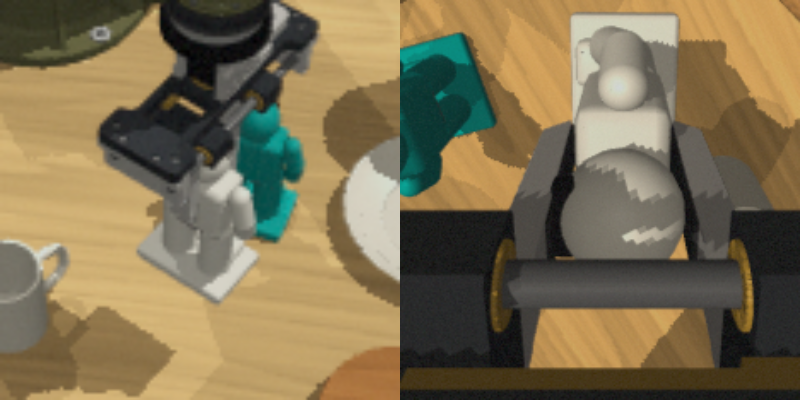

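Held upright and square. Carrying it over the pad while turning.

```bash
python3 -m jog '[[-0.5,1,0,0,0,-0.06],[-1,2.5,0,0,0,-0.18],[-2,5,0,0,0,-0.3],[-3,8,0,0,0,-0.42],[-4,11,0,0,0,-0.54],[-5,14,0,0,0,-0.66],[-6,16,0,0,0,-0.78],[-7,18,0,0,0,-0.9]]' && python3 -c "
from h import *
print(delta([.65,-.043,.4],3.046))"
```

```text
time_s: 10.85
ee_pos: [0.5521, 0.0724, 0.399]
eef_rot: [-3.139, -0.001, 1.975]
force: [-0.2, 0.2, -1.6]
grip_width: 0.0392
grip_force: 18.0
(array([-14.46,   4.45,  -0.12]), array([-0.002, -0.002, -1.071]))
```

```bash
python3 -m jog '[[-2,0.6,0,0,0,-0.12],[-4,1.2,0,0,0,-0.24],[-6.5,2,0,0,0,-0.36],[-9,2.8,0,0,0,-0.48],[-11.5,3.5,0,0,0,-0.6],[-13,4,0,0,0,-0.72],[-14,4.3,0,0,0,-0.84],[-14.5,4.5,0,0,0,-0.96]]' && python3 -c "
from h import *
print(delta([.65,-.043,.4],3.046))"
```

```text
time_s: 11.65
ee_pos: [0.65, -0.0435, 0.3985]
eef_rot: [-3.141, -0.003, 2.935]
force: [0.7, 0.2, -2.6]
grip_width: 0.0391
grip_force: 18.0
(array([ 0.01,  0.05, -0.15]), array([-0.   , -0.003, -0.111]))
```

```bash
python3 -m jog '[[0,0,0,0,0,-0.11],[0,0,2,0,0,-0.11],[0,0,4,0,0,-0.11],[0,0,6,0,0,-0.11],[0,0,7.5,0,0,-0.11],[0,0,8.2,0,0,-0.11],[0,0,8.5,0,0,-0.11],[0,0,8.5,0,0,-0.11]]' && python3 -c "
from h import *
print(delta([.65,-.043,.3108],3.046))
t=snap('top','t4.png');s=snap('scene','s4.png')
cv2.imwrite('pics/c4.png',np.hstack([cv2.resize(t['img'][110:180,290:360],(400,400)),cv2.resize(s['img'][180:280,120:220],(400,400))]))"
```

```text
time_s: 12.45
ee_pos: [0.6496, -0.0426, 0.3157]
eef_rot: [-3.142, 0.0, 3.041]
force: [-0.1, -0.0, -2.1]
grip_width: 0.039
grip_force: 18.0
(array([-0.05, -0.04,  0.49]), array([-0.   ,  0.   , -0.005]))
```

View pics/c4.png

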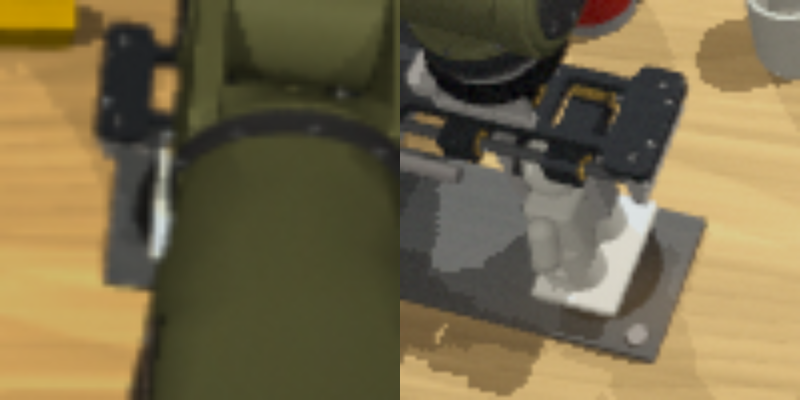

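```bash
python3 -c "
from h import *
s=load('s4');f=np.array([.0948,.9955]);g=np.array([.9955,-.0948]);sp=np.array([.65,-.043])
q=lambda u,v,z:ray(s,120+(u-400)/4,180+v/4,z)[:2]-sp
for n,p in (('pad edge',q(663,275,.03)),('padlow',q(585,322,.03)),('foot c1',q(657,205,.047)),('foot c2',q(612,315,.047)),('foot c3',q(533,297,.047)),('plate corner',q(655,362,.01)),('plate corner2',q(706,217,.01))): print(n,np.round([p@g*1000,p@f*1000],1))"
```

```text
pad edge [ 3.  50.5]
padlow [48.1 10.9]
foot c1 [-39.1  34. ]
foot c2 [44.5 32.3]
foot c3 [ 45.4 -23.6]
plate corner [57.1 60.7]
plate corner2 [-54.1  59.5]
```

The foot is within a few mm of the pad's middle relative to the plate corners in the same view. I'll lower and release.

```bash
python3 -m jog '[[0,0,0.25,0,0,0],[0,0,0.45,0,0,0],[0,0,0.45,0,0,0],[0,0,0.45,0,0,0]]' && python3 -c "
from h import *
o=ctrl.get_obs();print(o['ee_pos'],o['force'])"
```

```text
time_s: 12.95
ee_pos: [0.6495, -0.0426, 0.3112]
eef_rot: [-3.142, -0.0, 3.041]
force: [-0.3, -1.0, -1.1]
grip_width: 0.039
grip_force: 18.0
[ 0.64947261 -0.04258354  0.31117723] [-0.27922931 -0.98615342 -1.12643228]
```

```bash
python3 -m jog '[[0,0,0.1,0,0,0],[0,0,0.15,0,0,0],[0,0,0.15,0,0,0]]' && python3 -m jog '[[0,0,0,0,0,0],[0,0,0,0,0,0],[0,0,0,0,0,0],[0,0,0,0,0,0],[0,0,0,0,0,0]]' 75 && python3 -m jog '[[0,0,-1,0,0,0],[0,0,-3,0,0,0],[0,0,-6,0,0,0],[0,0,-10,0,0,0],[0,0,-12,0,0,0],[0,0,-12,0,0,0]]' && python3 -c "
from h import *
print(delta([.546,-.287,.43],3.046),ctrl.get_obs()['qpos'])"
```

```text
time_s: 13.25
ee_pos: [0.6496, -0.0425, 0.3107]
eef_rot: [3.141, 0.002, 3.041]
force: [-0.9, 0.7, 4.6]
grip_width: 0.0392
grip_force: 18.0
time_s: 13.75
ee_pos: [0.6495, -0.0426, 0.3095]
eef_rot: [-3.142, -0.0, 3.041]
force: [0.9, -0.4, -0.6]
grip_width: 0.0704
grip_force: 0.0
time_s: 14.35
ee_pos: [0.6492, -0.0425, 0.4339]
eef_rot: [-3.141, 0.006, 3.041]
force: [0.0, -0.5, 0.1]
grip_width: 0.0702
grip_force: 0.0
(array([  7.81, -25.36,   0.35]), array([-0.   ,  0.006, -0.005])) [-1.21702999e-01  5.12431417e-01  1.15882670e+00 -2.43344528e-05
  1.46419304e+00 -1.59173591e+00]
```

```bash
python3 -m jog '[[4,-12,0,0,0,0],[7.8,-24.4,0,0,0,0],[7.8,-24.4,0,0,0,0],[7.8,-24.4,0,0,0,0],[7.8,-24.4,0,0,0,0],[7.8,-24.4,0,0,0,0],[7.8,-24.4,0,0,0,0],[7.8,-24.4,0,0,0,0]]' 100 && python3 -c "
from h import *
print(delta([.5472,-.2773,.43],3.046))
t=snap('top','t5.png');w=snap('wrist','w5.png')
for p in ([.630-.0796-.0047,-.252+.0076-.0498,.13],[.630-.0796-.0008,-.252+.0076-.008,.125],[.630-.1125-.0008,-.252+.0107-.008,.125]): print(proj(w,p),proj(t,p))
print(proj(t,[.65,-.043,.162]))
cv2.imwrite('pics/c5.png',np.hstack([cv2.resize(t['img'][110:200,300:420],(400,300)),cv2.resize(w['img'],(400,300))]))"
```

```text
time_s: 15.15
ee_pos: [0.5477, -0.2766, 0.4291]
eef_rot: [3.141, -0.001, 3.041]
force: [-0.1, 0.0, -0.1]
grip_width: 0.0942
grip_force: 0.0
(array([ 0.05, -0.07, -0.09]), array([ 0.001, -0.001, -0.005]))
[241.22206428 193.81828209] [402.14707181 167.5160664 ]
[279.86117684 192.24170753] [389.52648755 166.57276732]
[280.33942254 162.33539061] [388.94964345 175.8594201 ]
[330.2964592  134.71164688]
```

View pics/c5.png

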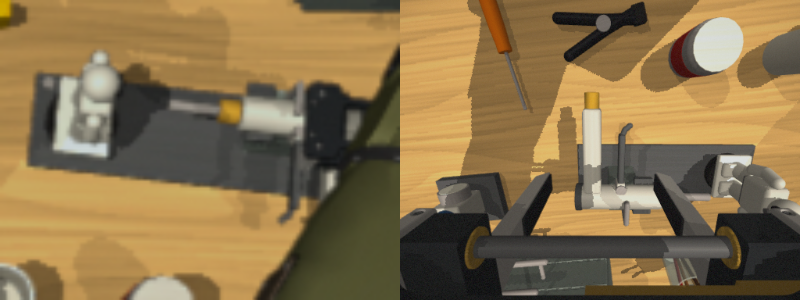

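The figure stands well on the pad. The wrist view shows the grip at full-res (247,190) and the blade at (283,205), within a few mm of the prediction. I'll measure the edges.

```bash
python3 -c "
from h import *
w=load('w5');f=np.array([.0948,.9955]);g=np.array([.9955,-.0948]);O=np.array([.63,-.252])
gr=cv2.cvtColor(w['img'],cv2.COLOR_BGR2GRAY)
for r in (170,185,195): print(r,gr[r,226:300:1].tolist())
q=lambda u,v,z:[round(float(x)*1000,1) for x in ((ray(w,u,v,z)[:2]-O)@g,(ray(w,u,v,z)[:2]-O)@f)]
print(q(247,190,.13),q(246,118,.115),q(246,136,.13),q(290.6,162.6,.125),q(283,190,.125))"
```

```text
170 [179, 177, 177, 180, 177, 178, 175, 136, 151, 174, 191, 210, 213, 212, 214, 211, 214, 216, 219, 218, 219, 217, 217, 217, 219, 219, 218, 216, 209, 199, 180, 146, 178, 177, 178, 179, 177, 177, 179, 178, 178, 178, 177, 177, 177, 176, 177, 176, 175, 174, 157, 156, 155, 156, 151, 107, 68, 70, 82, 89, 94, 93, 85, 84, 128, 155, 157, 157, 174, 175, 175, 175, 172, 175]
185 [113, 72, 65, 81, 79, 80, 75, 90, 131, 170, 184, 204, 212, 211, 212, 212, 214, 214, 217, 218, 219, 219, 216, 217, 216, 218, 217, 216, 213, 202, 185, 130, 80, 81, 81, 78, 75, 75, 76, 78, 74, 80, 76, 77, 78, 77, 70, 71, 70, 66, 69, 65, 61, 50, 50, 75, 86, 94, 91, 96, 96, 89, 61, 70, 68, 69, 70, 64, 66, 69, 75, 74, 75, 74]
195 [115, 84, 66, 94, 93, 93, 92, 94, 117, 163, 181, 200, 212, 212, 211, 212, 213, 214, 217, 218, 219, 217, 215, 214, 217, 217, 217, 217, 214, 206, 184, 130, 96, 94, 91, 93, 92, 95, 96, 94, 95, 92, 92, 95, 91, 82, 83, 83, 83, 83, 86, 83, 80, 44, 57, 75, 86, 94, 93, 95, 89, 86, 73, 85, 84, 80, 83, 85, 84, 92, 95, 93, 93, 91]
[-84.2, -43.7] [-158.4, -44.1] [-141.1, -43.7] [-112.7, 2.8] [-82.5, -4.6]
```

```bash
python3 -m jog '[[0,0.3,3,0,0,0],[0,0.3,6,0,0,0],[0,0.3,9,0,0,0],[0,0.3,11,0,0,0],[0,0.3,12.5,0,0,0],[0,0.3,13.4,0,0,0],[0,0.3,13.4,0,0,0],[0,0.3,13.4,0,0,0]]' && python3 -m jog '[[0,-0.4,0,0,0,0],[0,-0.8,0,0,0,0],[0,-0.8,0,0,0,0]]'
```

```text
time_s: 16.05
ee_pos: [0.5479, -0.2744, 0.2965]
eef_rot: [-3.141, 0.001, 3.041]
force: [-0.2, 0.7, 0.6]
grip_width: 0.0938
grip_force: 0.0
time_s: 16.35
ee_pos: [0.5467, -0.2831, 0.2961]
eef_rot: [-3.141, 0.001, 3.04]
force: [0.8, 0.4, -0.9]
grip_width: 0.0939
grip_force: 0.0
```

```bash
python3 -m jog '[[0,0,0,0,0,0],[0,0,0,0,0,0],[0,0,0,0,0,0],[0,0,0,0,0,0],[0,0,0,0,0,0],[0,0,0,0,0,0],[0,0,0,0,0,0],[0,0,0,0,0,0]]' 30 30
```

```text
time_s: 17.15
ee_pos: [0.5468, -0.2834, 0.2956]
eef_rot: [-3.139, 0.001, 3.041]
force: [2.8, -10.2, -5.2]
grip_width: 0.0408
grip_force: 29.0
```

```bash
for i in 1 2; do python3 -m jog '[[0,0,0,0,0,0],[0,0,0,0,0,0],[0,0,0,0,0,0],[0,0,0,0,0,0],[0,0,0,0,0,0],[0,0,0,0,0,0],[0,0,0,0,0,0],[0,0,0,0,0,0]]'; done; python3 -m jog '[[0,0,0,0,0,0],[0,0,0,0,0,0],[0,0,0,0,0,0],[0,0,0,0,0,0],[0,0,0,0,0,0],[0,0.5,0,0,0,0],[0,0.9,0,0,0,0],[0,0.9,0,0,0,0]]' 100 && python3 -m jog '[[0,0,-1,0,0,0],[0,0,-3,0,0,0],[0,0,-6,0,0,0],[0,0,-10,0,0,0],[0,0,-13.5,0,0,0],[0,0,-13.5,0,0,0]]' && python3 -c "
from h import *
w=snap('wrist','w6.png');t=snap('top','t6.png')
print(delta([.65,-.043,.43],3.046))
cv2.imwrite('pics/c6.png',np.hstack([cv2.resize(t['img'][110:200,300:420],(400,300)),cv2.resize(w['img'],(400,300))]))
g=cv2.cvtColor(w['img'],6)
print(g[190,226:300].tolist())"
```

```text
time_s: 17.95
ee_pos: [0.5468, -0.2834, 0.2956]
eef_rot: [-3.139, 0.001, 3.041]
force: [2.8, -9.9, -5.4]
grip_width: 0.0408
grip_force: 29.0
time_s: 18.75
ee_pos: [0.5468, -0.2834, 0.2955]
eef_rot: [-3.139, 0.001, 3.041]
force: [4.1, -10.5, -4.3]
grip_width: 0.041
grip_force: 29.0
time_s: 19.55
ee_pos: [0.5478, -0.2729, 0.2957]
eef_rot: [-3.142, 0.0, 3.041]
force: [-0.0, 0.6, 0.0]
grip_width: 0.094
grip_force: 0.0
time_s: 20.15
ee_pos: [0.5475, -0.2735, 0.4369]
eef_rot: [-3.138, 0.008, 3.041]
force: [0.1, 0.0, 0.6]
grip_width: 0.0944
grip_force: 0.0
(array([-7.88, 23.96,  0.14]), array([-0.001,  0.001, -0.005]))
[112, 80, 84, 92, 89, 90, 90, 100, 154, 173, 192, 210, 210, 211, 211, 212, 214, 214, 216, 218, 218, 215, 214, 216, 216, 216, 215, 212, 199, 174, 120, 89, 90, 92, 91, 90, 89, 92, 91, 90, 89, 90, 89, 90, 88, 90, 83, 83, 81, 81, 81, 57, 48, 75, 83, 91, 91, 97, 94, 87, 73, 84, 83, 80, 81, 83, 82, 82, 81, 91, 92, 93, 92, 92]
```

View pics/c6.png

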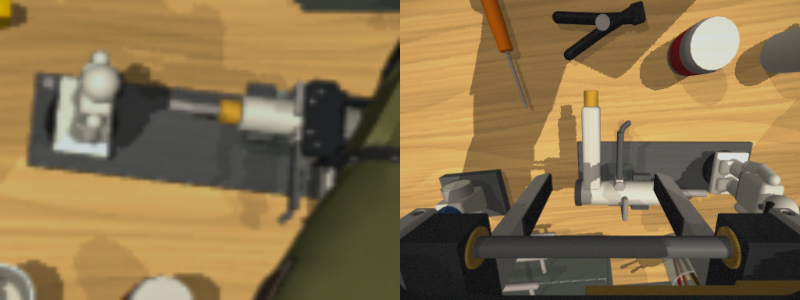

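The trigger is back and the figure is unmoved. Now I regrasp it.

```bash
python3 -m jog '[[-4,12,0,0,0,0],[-7.9,24,0,0,0,0],[-7.9,24,0,0,0,0],[-7.9,24,0,0,0,0],[-7.9,24,0,0,0,0],[-7.9,24,0,0,0,0],[-7.9,24,0,0,0,0],[-7.9,24,0,0,0,0]]' 80 && python3 -c "
from h import *
print(delta([.6495,-.0425,.3108],3.041))"
```

```text
time_s: 21.05
ee_pos: [0.6503, -0.0437, 0.4299]
eef_rot: [-3.141, -0.001, 3.04]
force: [-0.1, -0.9, -0.6]
grip_width: 0.0753
grip_force: 0.0
(array([ 0.07,  0.12, 11.91]), array([-0.   , -0.001, -0.001]))
```

```bash
python3 -m jog '[[0.1,0.1,3,0,0,0],[0.1,0.1,6,0,0,0],[0.1,0.1,9,0,0,0],[0.1,0.1,11,0,0,0],[0.1,0.1,11.9,0,0,0],[0.1,0.1,11.9,0,0,0],[0.1,0.1,11.9,0,0,0]]' && python3 -m jog '[[0,0,0,0,0,0],[0,0,0,0,0,0],[0,0,0,0,0,0],[0,0,0,0,0,0],[0,0,0,0,0,0],[0,0,0,0,0,0],[0,0,0,0,0,0]]' 15 18 && python3 -m jog '[[0,0,-1,0,0,0],[0,0,-2.5,0,0,0],[0,0,-5,0,0,0],[0,0,-8,0,0,0],[0,0,-11,0,0,0],[0,0,-12.5,0,0,0],[0,0,-12.5,0,0,0]]' && python3 -c "
from h import *
print(delta([.507,.414,.43],3.041))
t=load('t6')
print(ray(t,157,190,.1),ray(t,190,137,.1))"
```

```text
time_s: 21.75
ee_pos: [0.6496, -0.0423, 0.3129]
eef_rot: [-3.142, 0.001, 3.04]
force: [-0.7, 0.8, 0.8]
grip_width: 0.0752
grip_force: 0.0
time_s: 22.45
ee_pos: [0.6496, -0.0415, 0.3117]
eef_rot: [3.142, 0.0, 3.041]
force: [-0.1, 0.7, 1.2]
grip_width: 0.0387
grip_force: 18.0
time_s: 23.15
ee_pos: [0.6493, -0.0415, 0.4404]
eef_rot: [-3.141, 0.005, 3.041]
force: [0.3, 0.2, -3.0]
grip_width: 0.0388
grip_force: 18.0
(array([18.74, 43.89,  0.94]), array([-0.   ,  0.005, -0.   ]))
[0.45956715 0.55800115 0.1       ] [0.65430102 0.45030459 0.1       ]
```

```bash
python3 -m jog '[[0.5,1,0,0,0,0],[1.5,3.5,0,0,0,0],[3,7,0,0,0,0],[4.7,11,0,0,0,0],[6.4,15,0,0,0,0],[8.1,19,0,0,0,0],[9.8,23,0,0,0,0],[11.5,27,0,0,0,0]]' && python3 -m jog '[[1.7,4,0,0,0,0],[3.4,8,0,0,0,0],[4.9,11.5,0,0,0,0],[6,14.2,0,0,0,0],[6.9,16.2,0,0,0,0],[7.2,16.9,0,0,0,0],[7.2,16.9,0,0,0,0]]'; python3 -c "
from h import *
print(delta([.507,.414,.3117],3.041))"
```

```text
time_s: 23.95
ee_pos: [0.561, 0.2407, 0.4354]
eef_rot: [-3.141, -0.002, 3.041]
force: [0.1, -0.3, -2.1]
grip_width: 0.039
grip_force: 18.0
time_s: 24.65
ee_pos: [0.5071, 0.4147, 0.4355]
eef_rot: [-3.14, -0.001, 3.042]
force: [0.5, 0.3, -2.0]
grip_width: 0.0395
grip_force: 18.0
(array([-1.000e-02, -6.000e-02,  1.238e+01]), array([-0.001, -0.001,  0.001]))
```

```bash
python3 -m jog '[[0,0,3,0,0,0],[0,0,6,0,0,0],[0,0,9,0,0,0],[0,0,11,0,0,0],[0,0,12,0,0,0],[0,0,12.3,0,0,0],[0,0,12.5,0,0,0],[0,0,12.5,0,0,0]]' && python3 -m jog '[[0,0,0,0,0,0],[0,0,0,0,0,0]]'
```

```text
time_s: 25.45
ee_pos: [0.5079, 0.4139, 0.3126]
eef_rot: [3.141, 0.001, 3.041]
force: [0.3, 0.2, -1.6]
grip_width: 0.039
grip_force: 18.0
time_s: 25.65
ee_pos: [0.5077, 0.414, 0.3123]
eef_rot: [3.141, 0.001, 3.041]
force: [0.4, 0.5, -2.0]
grip_width: 0.0387
grip_force: 18.0
```

Still carrying its weight (−2 N), so I'll lower about 1.5 mm until it touches.

```bash
python3 -m jog '[[0,0,0.1,0,0,0],[0,0,0.17,0,0,0],[0,0,0.17,0,0,0],[0,0,0.17,0,0,0]]'
```

```text
time_s: 26.05
ee_pos: [0.5077, 0.4142, 0.3117]
eef_rot: [3.14, 0.002, 3.041]
force: [-2.3, -0.8, 8.3]
grip_width: 0.0392
grip_force: 18.0
```

```bash
python3 -m jog '[[0,0,0,0,0,0],[0,0,0,0,0,0],[0,0,0,0,0,0],[0,0,0,0,0,0],[0,0,0,0,0,0]]' 75 && python3 -m jog '[[0,0,-1,0,0,0],[0,0,-3,0,0,0],[0,0,-6,0,0,0],[0,0,-10,0,0,0],[0,0,-13,0,0,0],[0,0,-13,0,0,0]]' && python3 -m jog '[[3,-4,0,0,0,0],[6,-8,0,0,0,0],[9,-12,0,0,0,0],[12,-16,0,0,0,0],[14,-20,0,0,0,0],[14,-20,0,0,0,0]]' && python3 -c "
from h import *
t=snap('top','t7.png');s=snap('scene','s7.png')
cv2.imwrite('pics/c7.png',np.hstack([cv2.resize(t['img'][120:240,165:325],(400,300)),cv2.resize(s['img'][140:290,200:400],(400,300))]))"
```

```text
time_s: 26.55
ee_pos: [0.5077, 0.414, 0.3098]
eef_rot: [-3.141, -0.0, 3.041]
force: [-0.0, -0.1, -0.0]
grip_width: 0.0703
grip_force: 0.0
time_s: 27.15
ee_pos: [0.5074, 0.4138, 0.4458]
eef_rot: [3.136, 0.006, 3.041]
force: [-1.1, 0.2, -0.5]
grip_width: 0.0703
grip_force: 0.0
time_s: 27.75
ee_pos: [0.3459, 0.2265, 0.4402]
eef_rot: [3.142, 0.001, 3.04]
force: [0.2, -0.1, 0.2]
grip_width: 0.0705
grip_force: 0.0
```

View pics/c7.png

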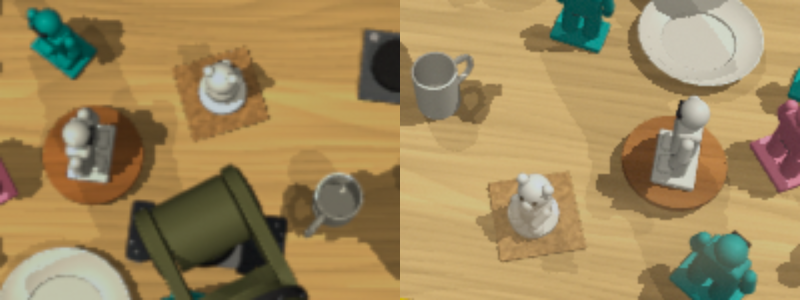

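The figure stands upright in the middle of the wheel at crop (92,155), and the bear in the middle of the mat at (222,92). The mug has not moved. Handing in.

```bash
python3 -c "
from station import ctrl
print(ctrl.hand_in())"
```

```text
the job is handed in; nothing more can be done
None
```

I handed the job in at about 28 s of the 72 s. The bear stands on the mat, the trigger was held fully home for over a second and sprang back with the figure in place, and the figure now stands on the modelling stand; no verdict came back.

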